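# Time the drive pulley and lay out its clamp nuts

## Task

Get the opened drive unit ready for clamping: turn the sprung dark-grey pulley by its rim, with a light fingertip press and no forcing, until its yellow mark points straight at the red pointer. Also add brass nuts from the blue pad to the tray on the unit until the tray holds exactly three, leave the spare nuts where they stand on the pad, and do not disturb the fan, screwdriver, can and bracket.

Things in the scene. Friction and masses are not known exactly. Their poses are not given: they have to be found in the camera images.
- unit: fixed olive-green drive unit, a flat chassis 210 x 300 mm and 40 mm high (x, y, z); origin at the centre of its underside. In its frame the pulley's axis stands at y = +70 mm, the red pointer at the pulley's +x side, the tray's centre at y = -90 mm. It cannot be pushed; its place and yaw (up to 0.3 rad) vary.
- pulley_centre (a point): point on the pulley's vertical axis, level with its top face when not pressed; axes as the unit's. A fixed steel bearing cap 40 mm across stands here, 4 mm above the face, and does not turn: only the flat ring between radii 20 and 62 mm and the outer edge turn the pulley.
- sprung_pulley: dark-grey timing pulley on a sprung bearing: a solid level disc 124 mm across, 20 mm thick, flat top face 70 mm above the bench, no handle or holes (tooth lines are flush). Origin on its axis, 24 mm below the top face. Pressed down it sinks on its spring: about 2 N to start, then 1.5 N per mm, hard stop at 8 mm (14 N). Never press it with more than 40 N.
- pulley (a joint): turn of the pulley about its axis, rad, counter-clockwise from above positive; 0 or any full turn when the mark faces the pointer. Starts at least 0.6 rad away. It turns both ways without end, stiffly (0.18 N m: 3.6 N sideways at radius 50 mm), and stays where it is left. A finger pressed too lightly slips; 5 mm down or more usually carries it, with some slip.
- mark (a point): outer end of the yellow engraved radial line, 5 mm wide, on the pulley's top face: 60 mm from its axis, level with the top face.
- pointer_tip (a point): tip of the fixed red pointer, 66 mm from the pulley's axis on the unit's +x side, 18.5 mm below the pulley's top face; its axes are the unit's, so the pulley's axis lies in its -x direction. The red post behind it reaches 54 mm above the bench.
- tray_floor (a point): centre of the floor of the aluminium nut tray on the unit, 40 mm above the bench; axes as the unit's. The tray is 140 mm (x) by 90 mm (y) inside, its walls 5 mm thick and 12 mm high.
- pad: fixed blue parts pad, 180 x 180 x 3 mm, on the bench to the robot's right; origin at the centre of its underside. Four nuts stand on it, at about 48 mm either side of its centre in its x and y.
- nut0: knurled brass clamp nut, a plain upright cylinder 20 mm in diameter and 28 mm tall, about 60 g; origin at the centre of its underside. This one already stands in the tray at the start, in the half away from the pulley.
- nut1: knurled brass clamp nut, a plain upright cylinder 20 mm in diameter and 28 mm tall, about 60 g; origin at the centre of its underside. Starts standing on the blue pad.
- nut2: knurled brass clamp nut, a plain upright cylinder 20 mm in diameter and 28 mm tall, about 60 g; origin at the centre of its underside. Starts standing on the blue pad.
- nut3: knurled brass clamp nut, a plain upright cylinder 20 mm in diameter and 28 mm tall, about 60 g; origin at the centre of its underside. Starts standing on the blue pad.
- nut4: knurled brass clamp nut, a plain upright cylinder 20 mm in diameter and 28 mm tall, about 60 g; origin at the centre of its underside. Starts standing on the blue pad.
- fan: bystander: black square cooling fan, 80 x 80 x 25 mm, lying flat; origin under its centre.
- screwdriver: bystander: screwdriver with an amber handle, lying on the bench beyond the work; origin under its middle.
- can: bystander: blue spray can, 52 mm in diameter and 160 mm tall; origin under its centre.
- bracket: bystander: brass-coloured channel bracket, 100 x 60 x 25 mm; origin under its centre.

How it is judged:
By the outcome, as a careful person would: the job done as asked, in the order asked, and still so for the second after the job is handed in, with the robot touching nothing.
It also fails if it takes over 72 s, if anything falls off the work surface, if the arm or the gripper's body presses on something with over 40 N, if the wrist force passes 120 N, or if a joint passes its speed limit or range.

## Robot

A 6-joint arm with a two-finger parallel gripper is mounted at the origin on the work surface. World frame = base frame: x ahead of the robot, y to its left, z up, the work surface at z = 0. Lengths are in mm, angles in rad, forces in N, time in s.
With the tool pointing down it reaches from about 350 to 975 mm from the base axis. Payload 7.1 kg.
Tool frame: the origin (TCP) lies at the very end of the fingers, on their centre line; the grasp point (between the pads) lies 19 mm behind it; y points along the fingers, z is the direction in which the jaws open and shut, and the axes are right-handed (so a half turn about y gives the same grasp; the last joint's range is limited). The gripper opens to 88 mm and grips with 3 to 60 N. Pads are 20 mm wide; open, the fingers measure 115 mm over their backs; the gripper's body (75 mm by 178 mm) begins 61 mm behind the grasp point.
Start: joints at [1.119, 0.423, 1.63, -0, 1.089, -0.019], TCP at [262.101, 567.369, 222.675] pointing down, gripper open.
Joint ranges: [-3, 3], [-0.9, 2.11], [0.09, 2.58], [-1.31, 4.45], [0.11, 2.69], [-2.54, 2.54]. Speed limits (rad/s): [2.39, 2.39, 3.01, 3.14, 3.14, 3.14].

## Interface

Orientations are given as a rotation vector (axis times angle).
In Python, from workcell import ctrl gives the robot as it stands.
- The arm moves only by the shell command python3 -m jog 'ROWS'. ROWS is JSON, a list of rows, each a list of 3 entries, a list of its own where there are three numbers: the opening, from 0 (shut) to 1 (fully open), then the shift along the tool's x, y, z in cm, then the turn, a rotation vector about the tool's x, y, z in rad. In form: [[claw, [dx, dy, dz], [wx, wy, wz]], ...]. A call has 1 to 8 rows; each row is the pose to reach, as a shift and turn from the pose commanded when the call began, along the tool's axes at that moment; what a row does not reach only later rows make up. A row lasts 1/10 s, in which the tool goes at most 50 mm and 8.59 degrees, less where a joint would pass 70% of its speed; a pose out of reach is approached as far as the arm can. A call with a gripper value outside its range is refused whole. The fingers move at their own pace and stop on an object; the grip force is fixed at half the most. Time passes only in rows, so rows that repeat a pose let the fingers close. It gives the time, the measured TCP pose, the force and the opening at its end, in the units of the state.
- ctrl.get_obs(): the state, without advancing time (a new reading comes with each control period).
- ctrl.get_image(name): name is "scene" or "top"; returns a dict with "color" (420x560x3 uint8, red, green, blue), "z_map" (420x560 float32, mm along the optical axis (not along the pixel's ray), 0 where there is no reading), "fx", "fy", "cx", "cy" (pixels), "pose" (4x4, takes a point from camera to world coordinates). Camera axes: x right, y down, z forward; pixel columns grow to the right and rows downward; lengths in mm; the calibration is good to about 2 mm. A picture is of the moment at which its call begins.
- ctrl.close_job(): hands the job in, once; it reports no verdict.
The state is a dict: "t": time; "qpos": joint angles; "qvel": joint speeds; "joint_torque": joint torques, N m; "ee_pos": TCP position; "orientation": TCP orientation; "ft_force": force on the tool from outside, world axes, zero at the start; "moment": the same for the moment, N m; "width": finger opening in mm.
Only numpy, scipy, OpenCV 4.12 (cv2) and the standard library are available. Lean on these libraries where they do the work, as an engineer would, in place of code of your own. Each camera call takes 0.05 s, during which the arm holds its last target.

## Working session

There is one attempt and no reset: what is moved stays moved. The work goes in short steps, Python scripts to look and compute and a shell command to move; the robot and the scene stay as the last step left them, time stands still between calls to the robot, and variables do not carry over. Pictures are saved under pics/ and viewed, and the job is handed in when it is done.

```bash
ls; mkdir -p pics; cat > h.py <<'E'
import numpy as np, cv2
from workcell import ctrl
from scipy.spatial.transform import Rotation as R
def img(name):
    return ctrl.get_image(name)
def ray(im,u,v,z):
    P=np.array(im["pose"]);d=P[:3,:3]@np.array([(u-im["cx"])/im["fx"],(v-im["cy"])/im["fy"],1]);o=P[:3,3]
    return o+d*(z-o[2])/d[2]
def proj(im,p):
    P=np.array(im["pose"]);c=P[:3,:3].T@(np.array(p)-P[:3,3]);return c[0]/c[2]*im["fx"]+im["cx"],c[1]/c[2]*im["fy"]+im["cy"]
def save(im,n): cv2.imwrite("pics/"+n,cv2.cvtColor(im["color"],cv2.COLOR_RGB2BGR))
E
python3 - <<'E'
from h import *
import pickle
o=ctrl.get_obs();print(o)
print(R.from_rotvec(o["orientation"]).as_matrix().round(3))
for n in("scene","top"):
    i=img(n);save(i,n+"0.png");pickle.dump(i,open(n+"0.pkl","wb"));print(n,i["fx"],i["cx"],i["cy"],np.round(i["pose"],3))
E
```

```text
pics
{'t': 0.0, 'qpos': array([ 1.11900848e+00,  4.23809947e-01,  1.63067549e+00, -1.25546929e-05,
        1.08859926e+00, -1.89639143e-02]), 'qvel': array([-0.00076079,  0.00081723,  0.00039746,  0.00275648, -0.00262924,
       -0.00240757]), 'joint_torque': array([-1.28301454e-03, -5.44629908e+01, -2.73660386e+01,  6.42757863e-02,
        2.26599042e-02, -1.32224495e-04]), 'ee_pos': array([261.86756452, 566.89136688, 221.92668622]), 'orientation': array([-1.5454691 ,  0.33978825, -0.33925515]), 'ft_force': array([0.67583134, 0.18060803, 1.36479104]), 'moment': array([ 2.39867808e-02,  1.76909379e-02, -9.26616668e-05]), 'width': 88.00350356857112}
[[ 0.908 -0.001  0.419]
 [-0.419 -0.001  0.908]
 [-0.    -1.    -0.001]]
scene 413.5833318555611 276.05437083169716 210.02724033361653 [[-2.530000e-01  8.190000e-01 -5.160000e-01  1.081534e+03]
 [ 9.680000e-01  2.110000e-01 -1.400000e-01  1.718320e+02]
 [-6.000000e-03 -5.340000e-01 -8.450000e-01  8.310800e+02]
 [ 0.000000e+00  0.000000e+00  0.000000e+00  1.000000e+00]]
top 428.15021148673793 282.7918777670689 215.22512219975445 [[ 1.000000e-02 -9.930000e-01  1.180000e-01  4.875390e+02]
 [-1.000000e+00 -1.100000e-02 -8.000000e-03  5.854900e+01]
 [ 9.000000e-03 -1.180000e-01 -9.930000e-01  1.260722e+03]
 [ 0.000000e+00  0.000000e+00  0.000000e+00  1.000000e+00]]
```

View pics/scene0.png

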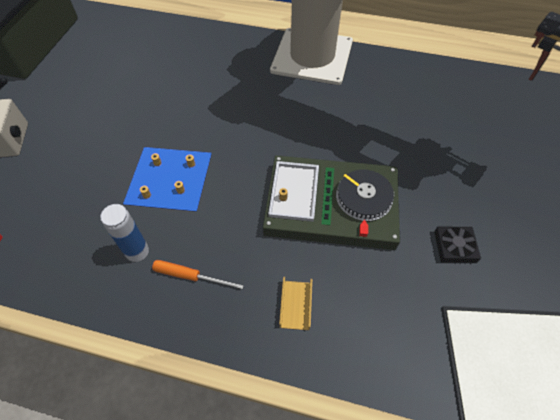

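View pics/top0.png

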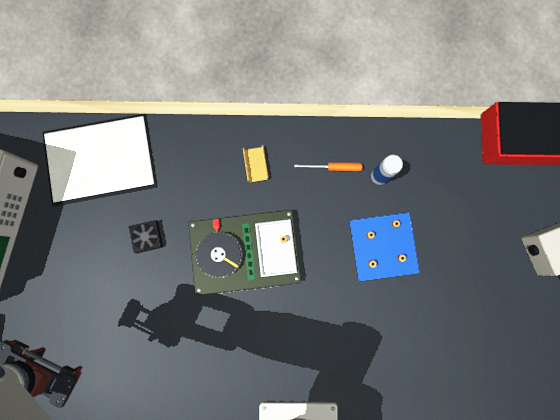

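Scene view: the unit sits at about (333,203), with the pulley at (366,194), its mark at about (350,180) and the red pointer at (364,229). The pad is at (170,178) with four nuts. Top view: pulley (218,255), pointer (217,225), tray (276,247) holding one nut, pad (384,246). Next I'll measure these.

```bash
cat > meas.py <<'E'
from h import *
def blobs(m,amin):
    n,l,s,c=cv2.connectedComponentsWithStats(m.astype(np.uint8)*255)
    return [(c[k],s[k,4],(l==k)) for k in range(1,n) if s[k,4]>=amin]
def yellow(h): return (h[...,0]>=24)&(h[...,0]<=33)&(h[...,1]>150)&(h[...,2]>150)
def run(ims):
    for n,im in ims.items():
        h=cv2.cvtColor(im["color"],cv2.COLOR_RGB2HSV)
        print(n)
        red=((h[...,0]<5)|(h[...,0]>175))&(h[...,1]>180)&(h[...,2]>120)
        for c,a,_ in blobs(red,15): print(" red",c.round(1),a,ray(im,*c,52).round(1))
        y=yellow(h)
        for c,a,m in blobs(y,8):
            pts=np.argwhere(m)[:,::-1]
            W=np.array([ray(im,u,v,70) for u,v in pts]);r=W[:,:2]
            print(" yel",c.round(1),a,W.mean(0).round(1))
        b=(h[...,0]>=8)&(h[...,0]<=24)&(h[...,1]>120)&(h[...,2]>90)
        for c,a,m in blobs(b,8):
            print(" brass",c.round(1),a,"z31",ray(im,*c,31)[:2].round(1),"z17",ray(im,*c,17)[:2].round(1),"z54",ray(im,*c,54)[:2].round(1))
E
python3 - <<'E'
from meas import *;import pickle
ims={n:pickle.load(open(n+"0.pkl","rb")) for n in("scene","top")}
run(ims)
a=ims["top"]["color"][195:310,175:430];b=ims["scene"]["color"][135:260,110:420]
cv2.imwrite("pics/c1.png",cv2.resize(a,None,fx=3,fy=3,interpolation=2)[...,::-1]);cv2.imwrite("pics/c2.png",cv2.resize(b,None,fx=2.5,fy=2.5,interpolation=2)[...,::-1])
# depth samples
for n,pts in {"top":[(218,255),(205,265),(262,250),(384,246),(217,225)],"scene":[(366,191),(345,205),(300,200),(172,180)]}.items():
    im=ims[n]
    for u,v in pts:
        z=im["z_map"][v,u];P=np.array(im["pose"]);c=np.array([(u-im["cx"])/im["fx"]*z,(v-im["cy"])/im["fy"]*z,z]);print(n,u,v,(P[:3,:3]@c+P[:3,3]).round(1))
E
```

```text
scene
 red [363.5 227.9] 90 [603.3 238.2  52. ]
 yel [350.6 179.3] 41 [494.6 189.8  70. ]
 brass [155.9 159.2] 56 z31 [ 523.3 -287.5] z17 [ 513.6 -295.5] z54 [ 539.4 -274.3]
 brass [190.2 160.4] 47 z31 [ 505.8 -203.2] z17 [ 495.8 -209.8] z54 [ 522.4 -192.4]
 brass [350.4 179.2] 38 z31 [464.4 190.1] z17 [453.6 190.5] z54 [482.2 189.6]
 brass [179.4 186.9] 60 z31 [ 587.8 -199.3] z17 [ 579.2 -205.8] z54 [ 602.  -188.6]
 brass [145.1 192. ] 64 z31 [ 622.  -272.2] z17 [ 613.9 -280. ] z54 [ 635.2 -259.4]
 brass [283.2 193.4] 51 z31 [544.6  44.3] z17 [535.3  42. ] z54 [560.1  47.9]
 brass [175.  269.7] 553 z31 [ 789.9 -128.4] z17 [ 784.8 -133.7] z54 [ 798.3 -119.8]
 brass [295.6 304.9] 1422 z31 [800.8 134.2] z17 [795.9 133.5] z54 [808.9 135.2]
top
 red [505.1 144. ] 1599 [ 847.7 -597.5   52. ]
 red [218.1 224.9] 15 [601.8 231.4  52. ]
 brass [251.8 165.5] 244 z31 [779.5 140.7] z17 [782.9 141.7] z54 [774.1 139.2]
 brass [256.  153.5] 11 z31 [815.9 129. ] z17 [819.7 129.8] z54 [809.8 127.7]
 brass [257.2 160.8] 10 z31 [793.9 125.1] z17 [797.4 125.9] z54 [788.1 123.9]
 brass [345.2 166.4] 296 z31 [ 780.2 -133.3] z17 [ 783.5 -135.5] z54 [ 774.7 -129.7]
 brass [395.2 223.6] 31 z31 [ 613. -277.] z17 [ 614.4 -280.9] z54 [ 610.6 -270.8]
 brass [370.  234.5] 27 z31 [ 580.7 -203.7] z17 [ 581.7 -206.7] z54 [ 578.9 -198.8]
 brass [283.6 238.8] 13 z31 [565.5  45.3] z17 [566.4  45.2] z54 [564.1  45.6]
 brass [400.7 257.4] 31 z31 [ 515.9 -290.8] z17 [ 516.3 -294.7] z54 [ 515.4 -284.2]
 brass [371.6 263.1] 24 z31 [ 498.7 -207. ] z17 [ 498.9 -210. ] z54 [ 498.5 -202. ]
 brass [ 23.5 351. ] 8 z31 [246.8 763.3] z17 [244.  771.3] z54 [251.3 750.1]
top 218 255 [516.3 226.3  73.5]
top 205 265 [488.6 261.9  69.6]
top 262 250 [532.6 106.6  39.9]
top 384 246 [ 549.5 -250.6    1.8]
top 217 225 [601.3 234.4  53.2]
scene 366 191 [522.5 227.9  75.5]
scene 345 205 [565.7 189.2  68. ]
scene 300 200 [557.9  87.4  38.5]
scene 172 180 [ 556.2 -237.4    4. ]
```

View pics/c1.png

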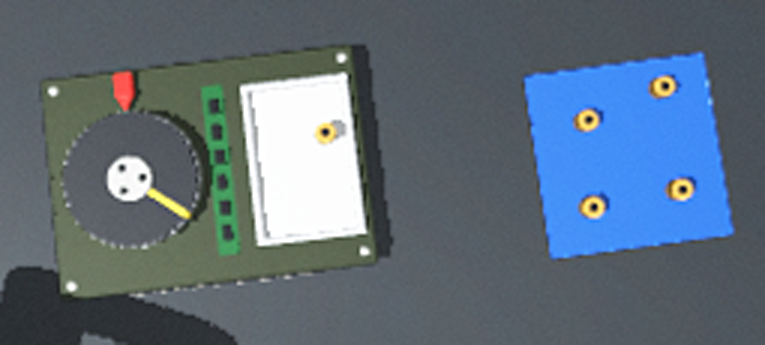

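View pics/c2.png

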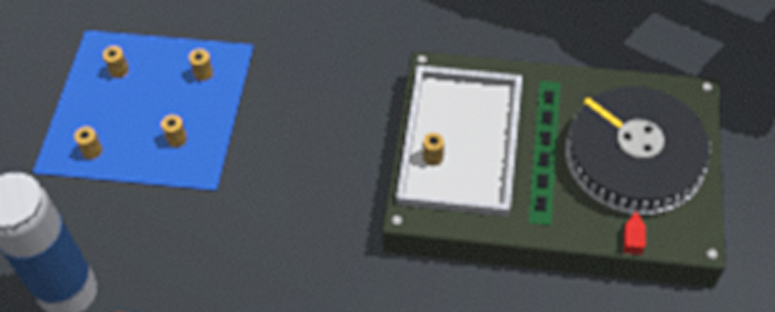

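```bash
cat >> meas.py <<'E'
def unit(ims,verbose=True):
    out={}
    for n,im in ims.items():
        h=cv2.cvtColor(im["color"],cv2.COLOR_RGB2HSV)
        w=(h[...,1]<60)&(h[...,2]>125)
        L=[]
        for c,a,m in blobs(w,2):
            p=ray(im,*c,41)
            if 380<p[0]<700 and 0<p[1]<340: L.append((a,p[:2].round(1),ray(im,*c,74)[:2].round(1)))
        if verbose:
            print(n,"white"); [print("  ",*l) for l in L]
def mark(im,C,zt=70):
    h=cv2.cvtColor(im["color"],cv2.COLOR_RGB2HSV)
    y=(h[...,0]>=20)&(h[...,0]<=35)&(h[...,1]>110)&(h[...,2]>110)
    W=np.array([ray(im,u,v,zt)[:2] for v,u in np.argwhere(y)])-C
    r=np.hypot(*W.T);k=(r>18)&(r<66);W=W[k]
    d=W.mean(0);return np.arctan2(d[1],d[0]),len(W),np.hypot(*W.T).min(),np.hypot(*W.T).max(),W
E
python3 - <<'E'
from meas import *;import pickle
ims={n:pickle.load(open(n+"0.pkl","rb")) for n in("scene","top")}
unit(ims)
for n,im in ims.items():
    h=cv2.cvtColor(im["color"],cv2.COLOR_RGB2HSV)
    ol=(h[...,0]>=28)&(h[...,0]<=50)&(h[...,1]>70)&(h[...,2]>30)
    bs=sorted(blobs(ol,50),key=lambda t:-t[1])
    print(n,[(b[0].round(),b[1]) for b in bs[:3]])
    pad=(h[...,0]>=105)&(h[...,0]<=115)&(h[...,1]>170)&(h[...,2]>150)
    b=sorted(blobs(pad,500),key=lambda t:-t[1])[0]
    bx=cv2.convexHull(np.argwhere(b[2])[:,::-1].astype(np.int32))[:,0]
    W=np.array([ray(im,u,v,3)[:2] for u,v in bx]).astype(np.float32)
    print(" pad",cv2.minAreaRect(W))
    W=np.array([ray(im,u,v,40)[:2] for v,u in np.argwhere(bs[0][2])]).astype(np.float32)
    print(" unit",cv2.minAreaRect(W))
E
```

```text
scene white
   11 [452.3   8.7] [478.6  15.5]
   2232 [536.8  69.3] [559.5  73.6]
   10 [417.4 283.2] [445.1 278.5]
   209 [494.  229.8] [518.6 227.4]
   2 [515.7 291.4] [539.3 286.4]
   2 [526.  289.2] [549.2 284.3]
   10 [543.3 282.3] [565.8 277.7]
   13 [563.1 263.4] [584.8 259.6]
   2 [571.6 250. ] [592.9 246.7]
   13 [635.3  33. ] [653.9  38.8]
   12 [600.1 307. ] [620.2 301.4]
top white
   13 [637.5  32.5] [633.4  33.2]
   1971 [538.8  69.3] [537.4  69. ]
   13 [601.9 306.6] [598.8 299.8]
   2 [574.2 199.8] [571.9 195.9]
   2 [551.9 285.8] [550.2 279.7]
   2 [543.3 291.2] [541.8 284.9]
   184 [519.9 232. ] [519.  227.3]
   3 [534.4 292.8] [533.1 286.5]
   3 [504.3 291.8] [503.8 285.5]
   2 [505.1 168.4] [504.6 165.4]
   3 [494.9 288.6] [494.7 282.4]
   2 [478.6 280.6] [478.9 274.6]
   3 [477.3 183.7] [477.6 180.3]
   3 [470.7 189.2] [471.1 185.7]
   8 [462.8 260.7] [463.4 255.2]
   6 [457.6 245.7] [458.4 240.6]
   9 [457.7 212.7] [458.5 208.5]
   2 [456.7 237.7] [457.5 232.8]
   4 [456.1 226.4] [457.  221.8]
   12 [454.1   8.5] [455.    9.8]
   4 [429.  81.] [430.6  80.4]
   4 [432.   64.1] [433.5  64. ]
   17 [419.1 283.1] [420.9 277. ]
   2 [423.  125.8] [424.8 124. ]
   5 [426. 102.] [427.7 100.8]
   2 [416.9 184.7] [418.8 181.2]
   2 [417.  176.2] [418.9 173.1]
   4 [418.5 165.1] [420.4 162.2]
   3 [420.1 146.8] [421.9 144.5]
   5 [411.1 219.5] [413.1 215.2]
   3 [414.  197.2] [416.  193.4]
scene []
 pad ((549.7373046875, -249.66006469726562), (177.649658203125, 178.2764434814453), 8.219179153442383)Traceback (most recent call last):
  File "<stdin>", line 14, in <module>
IndexError: list index out of range
```

```bash
python3 - <<'E'
from meas import *;import pickle
ims={n:pickle.load(open(n+"0.pkl","rb")) for n in("scene","top")}
C=np.array([518.5,227.2])
for n,im in ims.items():
    a,k,r0,r1,W=mark(im,C);print(n,a,a-.129,k,r0,r1)
print(ray(ims["top"],391,163,160),ray(ims["scene"],117,215,160),ray(ims["scene"],137,258,0))
o=ctrl.get_obs();T=R.from_rotvec(o["orientation"]).as_matrix()
d=np.array([518.5,227.2+46,90])-o["ee_pos"];print(T.T@d)
E
```

```text
scene -2.136237413359231 -2.265237413359231 64 22.23025055578717 64.77910131478407
top -2.1145839686697956 -2.2435839686697956 45 21.567346637819117 64.6712319559584
[ 760.20222557 -234.12951067  160.        ] [ 758.83607101 -230.36996276  160.        ] [ 773.43841322 -232.49958489    0.        ]
[ 356.12287036  132.19061282 -158.83947033]
```

```bash
python3 -m jog '[[0,[20,5,-11.5],[0,0.6,0]],[0,[20,5,-11.5],[0,0.6,0]],[0,[20,5,-11.5],[0,0.6,0]],[0,[20,5,-11.5],[0,0.6,0]],[0,[40.8,11.2,-23.3],[0,1.138,0]],[0,[40.8,11.2,-23.3],[0,1.138,0]],[0,[40.8,11.2,-23.3],[0,1.138,0]],[0,[40.8,11.2,-23.3],[0,1.138,0]]]'
python3 - <<'E'
from h import *
o=ctrl.get_obs();T=R.from_rotvec(o["orientation"]).as_matrix();print(T.round(3))
print(T.T@(np.array([535.2,184.3,110])-o["ee_pos"]),o["qpos"].round(2))
E
```

```text
t: 0.9
ee_pos: [488.6, 248.4, 130.5]
orientation: [-1.207, 1.213, -1.213]
ft_force: [0.6, 0.5, 0.3]
width: 27.1
[[-0.005 -0.     1.   ]
 [-1.    -0.    -0.005]
 [ 0.    -1.    -0.   ]]
[63.88464217 20.51726715 46.93763435] [0.45 0.44 1.86 0.   0.84 0.45]
```

```bash
python3 -m jog '[[0,[6.4,3.5,4.6],[0,0.005,0]],[0,[6.4,3.5,4.6],[0,0.005,0]],[0,[6.4,3.5,4.6],[0,0.005,0]],[0,[6.4,3.5,4.6],[0,0.005,0]]]'; python3 - <<'E'
from h import *
o=ctrl.get_obs();T=R.from_rotvec(o["orientation"]).as_matrix();print(T.round(3),o["ft_force"])
E
```

```text
t: 1.3
ee_pos: [533.6, 185.6, 95.5]
orientation: [-1.207, 1.215, -1.214]
ft_force: [0.6, -0.3, 0.0]
width: 0.8
[[-0.007 -0.002  1.   ]
 [-1.    -0.    -0.007]
 [ 0.    -1.    -0.002]] [ 0.61080487 -0.25015739  0.00601205]
```

```bash
python3 -m jog '[[0,[0.1,2.2,0.1],[0,0,0]],[0,[0.1,2.7,0.1],[0,0,0]],[0,[0.1,3.0,0.1],[0,0,0]],[0,[0.1,3.15,0.1],[0,0,0]],[0,[0.1,3.15,0.1],[0,0,0]]]'; python3 - <<'E'
from h import *
C=np.array([518.5,227.2])
o=ctrl.get_obs();d=o["ee_pos"][:2]-C;print(np.hypot(*d),np.arctan2(d[1],d[0]),o["ft_force"])
# arc increments in tool cm from current
r=46
p0=o["ee_pos"][:2]
for k in range(1,9):
    a=-1.2+k*0.15
    p=C+r*np.array([np.cos(a),np.sin(a)])-p0
    print(k,round(a,2),"x",round(-p[1]/10,2),"z",round(p[0]/10,2))
E
```

```text
t: 1.8
ee_pos: [534.3, 186.0, 65.8]
orientation: [-1.208, 1.212, -1.212]
ft_force: [-2.7, -1.8, 8.6]
width: 0.4
44.09888454748167 -1.2035413399587407 [-2.68746459 -1.83434366  8.60989806]
1 -1.05 x -0.13 z 0.71
2 -0.9 x -0.51 z 1.28
3 -0.75 x -0.98 z 1.78
4 -0.6 x -1.52 z 2.21
5 -0.45 x -2.11 z 2.56
6 -0.3 x -2.76 z 2.81
7 -0.15 x -3.43 z 2.96
8 0.0 x -4.12 z 3.02
```

```bash
python3 -m jog '[[0,[-0.1,0.18,0.55],[0,0,0]],[0,[-0.45,0.18,1.2],[0,0,0]],[0,[-0.95,0.18,1.75],[0,0,0]],[0,[-1.5,0.18,2.2],[0,0,0]],[0,[-2.1,0.18,2.55],[0,0,0]],[0,[-2.75,0.18,2.8],[0,0,0]],[0,[-3.4,0.18,2.95],[0,0,0]],[0,[-4.1,0.18,3.0],[0,0,0]]]'; python3 - <<'E'
from h import *
C=np.array([518.5,227.2])
o=ctrl.get_obs();d=o["ee_pos"][:2]-C;print(np.hypot(*d),np.arctan2(d[1],d[0]),o["ft_force"])
r=46
p0=o["ee_pos"][:2]
for k in range(1,9):
    a=-0.05+k*0.13
    p=C+r*np.array([np.cos(a),np.sin(a)])-p0
    print(k,round(a,2),"x",round(-p[1]/10,2),"z",round(p[0]/10,2))
E
```

```text
t: 2.6
ee_pos: [565.7, 226.8, 64.9]
orientation: [-1.206, 1.21, -1.213]
ft_force: [-0.1, -5.6, 10.0]
width: 0.6
47.16737733147053 -0.008652601660051178 [-0.06291615 -5.60100599 10.00356461]
1 0.08 x -0.41 z -0.13
2 0.21 x -1.0 z -0.22
3 0.34 x -1.57 z -0.38
4 0.47 x -2.12 z -0.62
5 0.6 x -2.64 z -0.92
6 0.73 x -3.11 z -1.29
7 0.86 x -3.53 z -1.72
8 0.99 x -3.89 z -2.19
```

```bash
python3 -m jog '[[0,[-0.5,0,-0.1],[0,0,0]],[0,[-1.0,0,-0.2],[0,0,0]],[0,[-1.6,0,-0.4],[0,0,0]],[0,[-2.1,0,-0.6],[0,0,0]],[0,[-2.65,0,-0.95],[0,0,0]],[0,[-3.1,0,-1.3],[0,0,0]],[0,[-3.5,0,-1.7],[0,0,0]],[0,[-3.5,0,-1.7],[0,0,0]]]'; python3 -m jog '[[0,[0,-2.5,0],[0,0,0]],[0,[-4,-6,4],[0,0,0]],[0,[-7,-9,-5],[0,0,0]],[0,[-9,-9,-7],[0,0,0]],[0,[-12,-9,-8],[0,0,0]],[0,[-12,-9,-8],[0,0,0]]]'
python3 - <<'E'
from meas import *
C=np.array([518.5,227.2])
for n in("scene","top"):
    im=img(n);save(im,n+"1.png");
    try:
        a,k,r0,r1,W=mark(im,C);print(n,a,a-.129,k,r0,r1)
    except Exception as e: print(e)
print(ctrl.get_obs()["ee_pos"])
E
```

```text
t: 3.4
ee_pos: [549.8, 263.1, 65.4]
orientation: [-1.203, 1.208, -1.212]
ft_force: [1.2, -0.3, 7.8]
width: 0.2
t: 4.0
ee_pos: [465.5, 386.4, 155.0]
orientation: [-1.207, 1.209, -1.207]
ft_force: [0.2, -0.5, 0.8]
width: 0.2
scene -0.7331747367222913 -0.8621747367222913 46 20.953804052787394 65.237764287268
top -0.7249558685738923 -0.8539558685738923 38 22.109726499957432 64.88177174646384
[467.65655746 383.22470325 153.78709798]
```

View pics/top1.png

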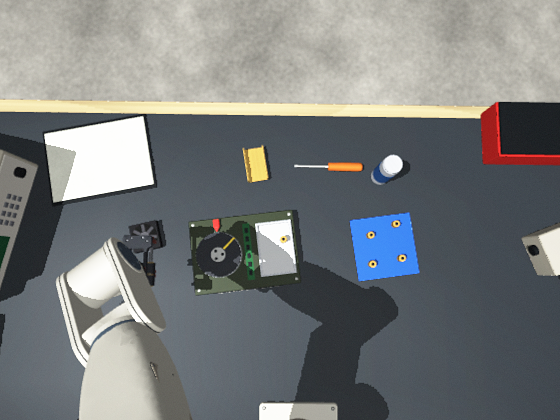

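View pics/scene1.png

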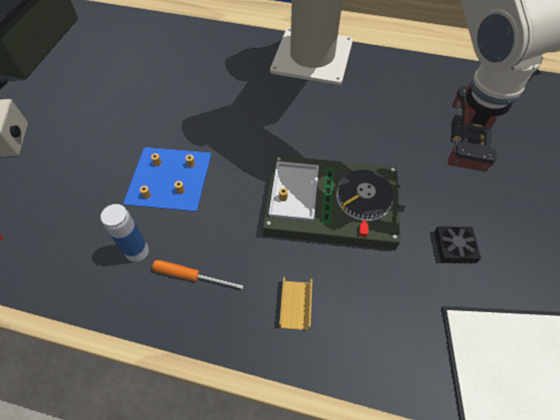

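The mark is now at about (231,243) in the top view and (352,203) in the scene view. It has 0.86 rad to go; the finger slipped by about a third. I'll do a second stroke with a slightly firmer press.

```bash
python3 -m jog '[[0,[16.5,5,9.6],[0,0,0]],[0,[16.5,5,9.6],[0,0,0]],[0,[16.5,5,9.6],[0,0,0]],[0,[16.5,5,9.6],[0,0,0]],[0,[16.5,7.2,9.6],[0,0,0]],[0,[16.5,7.2,9.6],[0,0,0]]]'
python3 - <<'E'
from h import *
C=np.array([518.5,227.2])
o=ctrl.get_obs();d=o["ee_pos"][:2]-C;print(np.hypot(*d),np.arctan2(d[1],d[0]),o["ft_force"],o["ee_pos"],R.from_rotvec(o["orientation"]).as_matrix().round(3).tolist())
p0=o["ee_pos"][:2]
for k in range(0,9):
    a=-0.2+k*0.13
    p=C+45*np.array([np.cos(a),np.sin(a)])-p0
    print(k,round(a,2),"x",round(-p[1]/10,2),"z",round(p[0]/10,2))
E
```

```text
t: 4.7
ee_pos: [563.0, 212.9, 78.3]
orientation: [-1.21, 1.218, -1.215]
ft_force: [-0.9, -0.1, 0.1]
width: 0.5
46.79523143321694 -0.3111093516673369 [-0.91978062 -0.1279304   0.07048098] [563.04880607 212.87528141  78.27255614] [[-0.009, -0.005, 1.0], [-1.0, -0.002, -0.009], [0.002, -1.0, -0.005]]
0 -0.2 x -0.54 z -0.04
1 -0.07 x -1.12 z 0.03
2 0.06 x -1.7 z 0.04
3 0.19 x -2.28 z -0.04
4 0.32 x -2.85 z -0.18
5 0.45 x -3.39 z -0.4
6 0.58 x -3.9 z -0.69
7 0.71 x -4.37 z -1.04
8 0.84 x -4.78 z -1.45
```

```bash
python3 -m jog '[[0,[0,0.9,0],[0,0,0]],[0,[0,1.65,0],[0,0,0]],[0,[0,1.65,0],[0,0,0]]]'; python3 -m jog '[[0,[-0.5,0,0],[0,0,0]],[0,[-1.1,0,0.05],[0,0,0]],[0,[-1.7,0,0.05],[0,0,0]],[0,[-2.3,0,0],[0,0,0]],[0,[-2.85,0,-0.15],[0,0,0]],[0,[-3.4,0,-0.4],[0,0,0]],[0,[-3.9,0,-0.7],[0,0,0]],[0,[-3.9,0,-0.7],[0,0,0]]]'; python3 -m jog '[[0,[0,-2.5,0],[0,0,0]],[0,[-4,-6,-2],[0,0,0]],[0,[-7,-9,-5],[0,0,0]],[0,[-9,-9,-7],[0,0,0]],[0,[-12,-9,-8],[0,0,0]],[0,[-12,-9,-8],[0,0,0]]]'
cat > look.py <<'E'
from meas import *
import sys
C=np.array([518.5,227.2])
for n in("scene","top"):
    im=img(n);save(im,n+sys.argv[1]+".png")
    try:
        a,k,r0,r1,W=mark(im,C);print(n,a,a-.129,k,r0,r1)
    except Exception as e: print(e)
print(ctrl.get_obs()["ee_pos"])
E
python3 look.py 2
```

```text
t: 5.0
ee_pos: [564.9, 216.5, 65.0]
orientation: [-1.206, 1.21, -1.213]
ft_force: [0.2, -4.9, 8.9]
width: 0.3
t: 5.8
ee_pos: [558.3, 256.8, 66.1]
orientation: [-1.205, 1.209, -1.212]
ft_force: [0.7, -1.9, 7.0]
width: 0.3
t: 6.4
ee_pos: [476.1, 379.6, 155.5]
orientation: [-1.206, 1.209, -1.208]
ft_force: [-0.2, -0.3, -0.0]
width: 0.5
scene -0.1815648559416177 -0.3105648559416177 43 21.420745669579514 64.1085376681743
top -0.18652395755248663 -0.31552395755248663 38 22.912727579364603 63.69951206137257
[477.03206981 376.58167224 154.55644683]
```

```bash
python3 -m jog '[[0,[16.2,5,8.6],[0,0,0]],[0,[16.2,5,8.6],[0,0,0]],[0,[16.2,5,8.6],[0,0,0]],[0,[16.2,5,8.6],[0,0,0]],[0,[16.2,7.8,8.6],[0,0,0]],[0,[16.2,7.8,8.6],[0,0,0]],[0,[16.2,7.8,8.6],[0,0,0]]]'; python3 -m jog '[[0,[0,0.6,0],[0,0,0]],[0,[0,1.2,0],[0,0,0]],[0,[0,1.2,0],[0,0,0]],[0,[0,1.2,0],[0,0,0]]]'
python3 - <<'E'
from h import *
C=np.array([518.5,227.2])
o=ctrl.get_obs();d=o["ee_pos"][:2]-C;print(np.hypot(*d),np.arctan2(d[1],d[0]),o["ft_force"],o["ee_pos"])
E
```

```text
t: 7.2
ee_pos: [562.5, 212.4, 76.0]
orientation: [-1.208, 1.214, -1.213]
ft_force: [-0.2, -0.1, 0.4]
width: 0.4
t: 7.6
ee_pos: [564.1, 214.0, 65.7]
orientation: [-1.205, 1.21, -1.213]
ft_force: [0.4, -1.3, 7.5]
width: 0.2
47.45867918896094 -0.2817024277994836 [ 0.40971813 -1.28307081  7.48056691] [564.0880275  214.00689653  65.73975569]
```

```bash
python3 -m jog '[[0,[0,0.15,0],[0,0,0]],[0,[-0.4,0.15,0],[0,0,0]],[0,[-0.8,0.15,0.05],[0,0,0]],[0,[-1.2,0.15,0.05],[0,0,0]],[0,[-1.6,0.15,0.05],[0,0,0]],[0,[-2.0,0.15,0],[0,0,0]],[0,[-2.0,0.15,0],[0,0,0]]]'; python3 -m jog '[[0,[0,-2.5,0],[0,0,0]],[0,[-4,-6,-2],[0,0,0]],[0,[-7,-9,-5],[0,0,0]],[0,[-9,-9,-7],[0,0,0]],[0,[-14,-9,-9],[0,0,0]],[0,[-14,-9,-9],[0,0,0]]]';python3 look.py 3
```

```text
t: 8.3
ee_pos: [564.5, 234.1, 64.7]
orientation: [-1.205, 1.209, -1.213]
ft_force: [0.9, -2.3, 9.2]
width: 0.2
t: 8.9
ee_pos: [471.8, 378.4, 154.1]
orientation: [-1.206, 1.209, -1.208]
ft_force: [0.8, 0.0, 0.5]
width: 0.3
scene 0.09485482254529512 -0.034145177454704884 46 21.744305206300318 64.44076347788618
top 0.08383417340120201 -0.04516582659879799 38 22.752704744606508 62.33040157887065
[472.89817319 375.00924472 153.07270973]
```

```bash
python3 - <<'E'
from meas import *
fs=[]
for t in range(2):
  for n in("scene","top"):
    im=img(n)
    a,k,r0,r1,W=mark(im,np.array([518.5,227.2]))
    vx,vy,x0,y0=cv2.fitLine(W.astype(np.float32),cv2.DIST_L2,0,.01,.01).ravel()
    h=cv2.cvtColor(im["color"],cv2.COLOR_RGB2HSV)
    red=((h[...,0]<7)|(h[...,0]>173))&(h[...,1]>130)&(h[...,2]>60)
    for c,ar,m in blobs(red,15):
        p=ray(im,*c,52)
        if 560<p[0]<640 and 180<p[1]<280:
            W2=np.array([ray(im,u,v,53)[:2] for v,u in np.argwhere(m)])-[518.5,227.2]
            d=W2.mean(0);print(n,"ptr",ar,d,np.arctan2(d[1],d[0]), "near",W2[np.argsort(np.hypot(*W2.T))[:2]].round(1).tolist())
    print(n,"mark mean",a-.129,"line",np.arctan(vy/vx)-.129,"rmax",r1)
    u,v=proj(im,[540,230,70]);u=int(u);v=int(v)
    if t==0: cv2.imwrite(f"pics/z{n}.png",cv2.resize(im["color"][v-40:v+40,u-50:u+50],None,fx=7,fy=7,interpolation=cv2.INTER_CUBIC)[...,::-1])
E
```

```text
scene ptr 134 [87.3931404  11.15486042] 0.12695352875457733 near [[65.4, 9.1], [66.0, 6.9]]
scene mark mean -0.03562623042305052 line -0.054070517 rmax 64.44076347788618
top ptr 77 [85.31410756 10.2809082 ] 0.11992824874484703 near [[68.6, 4.0], [68.6, 6.8]]
top mark mean -0.04800275528613521 line -0.040827975 rmax 61.98729274683253
scene ptr 133 [87.39888953 10.95115704] 0.12465122643639984 near [[65.4, 9.1], [66.0, 6.9]]
scene mark mean -0.03562623042305052 line -0.054070517 rmax 64.44076347788618
top ptr 76 [85.53348887 10.36383433] 0.12057917839320902 near [[68.6, 6.8], [68.6, 9.6]]
top mark mean -0.0458360349221035 line -0.0303668 rmax 64.556953604329
```

View pics/ztop.png

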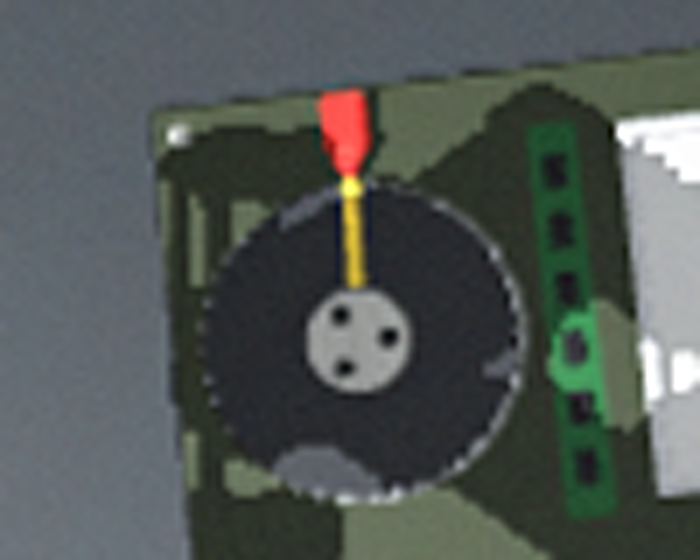

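View pics/zscene.png

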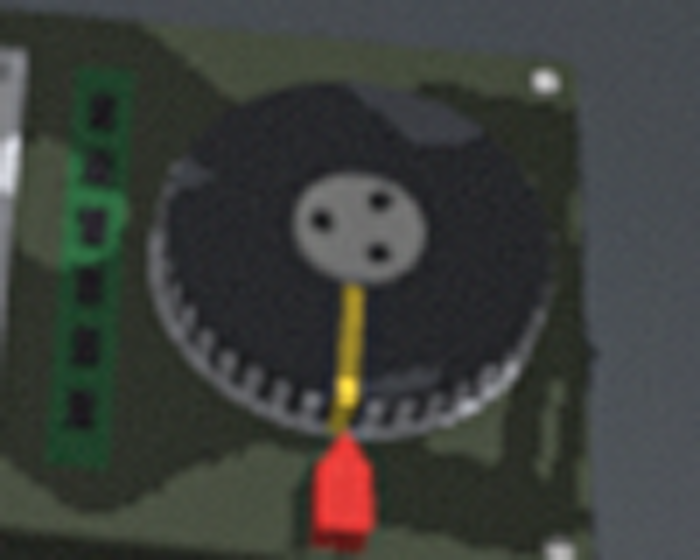

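The crops show the mark nearly on the pointer tip, about 0.04 rad short (clockwise). I'll make one small corrective stroke of about 3 mm.

```bash
python3 -m jog '[[0,[15,5,9.2],[0,0,0]],[0,[15,5,9.2],[0,0,0]],[0,[15,5,9.2],[0,0,0]],[0,[15,5,9.2],[0,0,0]],[0,[15,7.6,9.2],[0,0,0]],[0,[15,7.6,9.2],[0,0,0]],[0,[15,7.6,9.2],[0,0,0]]]'; python3 -m jog '[[0,[0,0.6,0],[0,0,0]],[0,[0,1.2,0],[0,0,0]],[0,[0,1.3,0],[0,0,0]],[0,[0,1.3,0],[0,0,0]]]'
python3 - <<'E'
from h import *
C=np.array([518.5,227.2])
o=ctrl.get_obs();d=o["ee_pos"][:2]-C;print(np.hypot(*d),np.arctan2(d[1],d[0]),o["ft_force"],o["ee_pos"])
E
```

```text
t: 9.9
ee_pos: [564.8, 222.1, 76.6]
orientation: [-1.208, 1.215, -1.214]
ft_force: [0.5, 0.4, 0.5]
width: 0.5
t: 10.3
ee_pos: [566.2, 223.9, 65.2]
orientation: [-1.205, 1.21, -1.213]
ft_force: [0.7, -1.9, 9.7]
width: 0.6
47.81532726918762 -0.06958134805093003 [ 0.67685316 -1.91204125  9.6988665 ] [566.19962348 223.87562911  65.16286963]
```

```bash
python3 -m jog '[[0,[-0.15,0.1,0],[0,0,0]],[0,[-0.3,0.1,0],[0,0,0]],[0,[-0.3,0.1,0],[0,0,0]]]'; python3 -m jog '[[0,[0,-2.5,0],[0,0,0]],[0,[-4,-6,-2],[0,0,0]],[0,[-7,-9,-5],[0,0,0]],[0,[-9,-9,-7],[0,0,0]],[0,[-15,-9,-9],[0,0,0]],[0,[-15,-9,-9],[0,0,0]]]';python3 look.py 4; python3 look.py 4b
```

```text
t: 10.6
ee_pos: [566.3, 226.5, 64.5]
orientation: [-1.205, 1.209, -1.213]
ft_force: [-0.3, -4.0, 9.8]
width: 0.7
t: 11.2
ee_pos: [474.2, 380.7, 154.0]
orientation: [-1.206, 1.21, -1.209]
ft_force: [0.2, -0.0, 1.2]
width: 0.5
scene 0.12693496589104036 -0.0020650341089596402 43 21.744305206300318 64.06091316698908
top 0.12541332536103916 -0.0035866746389608406 38 22.752704744606508 65.099986441043
[474.87684002 378.59637454 153.024076  ]
scene 0.12693496589104036 -0.0020650341089596402 43 21.744305206300318 64.06091316698908
top 0.12541332536103916 -0.0035866746389608406 38 22.752704744606508 65.099986441043
[475.64729113 375.99648113 152.50294348]
```

The mark now reads within 0.004 rad of the pointer in both views. Next are the nuts.

```bash
python3 -m jog '[[0.5,[58.5,3,2.3],[0,0,0]],[0.5,[58.5,3,2.3],[0,0,0]],[0.5,[58.5,3,2.3],[0,0,0]],[0.5,[58.5,3,2.3],[0,0,0]],[0.5,[58.5,3,2.3],[0,0,0]],[0.5,[58.5,3,2.3],[0,0,0]],[0.5,[58.5,3,2.3],[0,0,0]],[0.5,[58.5,3,2.3],[0,0,0]]]'
cat > d.py <<'E'
from h import *
import sys
o=ctrl.get_obs();T=R.from_rotvec(o["orientation"]).as_matrix()
print((T.T@(np.array(list(map(float,sys.argv[1:4])))-o["ee_pos"])/10).round(2),"turn",R.from_matrix(T.T@np.array([[0,0,1],[-1,0,0],[0,-1,0]])).as_rotvec().round(3),o["ft_force"].round(1),o["width"])
E
python3 d.py 498.5 -208.8 60
```

```text
t: 12.2
ee_pos: [488.7, -26.3, 132.2]
orientation: [-1.206, 1.214, -1.214]
ft_force: [0.4, -0.2, -0.2]
width: 43.7
[18.24  7.22  1.11] turn [ 0.    -0.007  0.   ] [ 0.4 -0.2 -0.2] 43.66260709427021
```

```bash
python3 -m jog '[[0.5,[18,3,1.1],[0,0,0]],[0.5,[18,3,1.1],[0,0,0]],[0.5,[18,6,1.1],[0,0,0]],[0.5,[18,7,1.1],[0,0,0]],[0.5,[18,7,1.1],[0,0,0]],[0.5,[18,7,1.1],[0,0,0]],[0.5,[18,7,1.1],[0,0,0]]]'
python3 d.py 498.5 -208.8 7
```

```text
t: 12.9
ee_pos: [499.2, -202.8, 62.8]
orientation: [-1.206, 1.213, -1.213]
ft_force: [-0.9, -0.1, -0.4]
width: 44.0
[ 0.6   5.58 -0.06] turn [ 0.    -0.006 -0.   ] [-0.9 -0.1 -0.4] 44.036995617362955
```

```bash
python3 -m jog '[[0.5,[0.6,2,-0.05],[0,-0.005,0]],[0.5,[0.6,4.5,-0.05],[0,-0.005,0]],[0.5,[0.6,5.5,-0.05],[0,-0.005,0]],[0.5,[0.6,5.5,-0.05],[0,-0.005,0]],[0.5,[0.6,5.5,-0.05],[0,-0.005,0]],[0,[0.6,5.5,-0.05],[0,-0.005,0]],[0,[0.6,5.5,-0.05],[0,-0.005,0]],[0,[0.6,5.5,-0.05],[0,-0.005,0]]]'
python3 d.py 498.5 -208.8 7
```

```text
t: 13.7
ee_pos: [499.5, -208.9, 8.0]
orientation: [-1.209, 1.208, -1.21]
ft_force: [-0.8, 0.6, 0.3]
width: 23.3
[-0.01  0.1  -0.1 ] turn [-0.001  0.     0.   ] [-0.8  0.6  0.3] 23.32707532040073
```

```bash
python3 -m jog '[[0,[0,0,0],[0,0,0]],[0,[0,0,0],[0,0,0]],[0,[0,0,0],[0,0,0]],[0,[0,-4,0],[0,0,0]],[0,[0,-8.5,0],[0,0,0]],[0,[0,-9.5,0],[0,0,0]]]'
python3 d.py 508 50 100
```

```text
t: 14.3
ee_pos: [501.4, -209.8, 106.2]
orientation: [-1.207, 1.204, -1.214]
ft_force: [-0.1, -0.8, -0.8]
width: 19.6
[-25.98   0.56   0.65] turn [-0.006 -0.     0.003] [-0.1 -0.8 -0.8] 19.624030123717844
```

```bash
python3 -m jog '[[0,[-26,0.5,0.8],[0,0,0]],[0,[-26,0.5,0.8],[0,0,0]],[0,[-26,0.5,0.8],[0,0,0]],[0,[-26,0.5,0.8],[0,0,0]],[0,[-26,0.5,0.8],[0,0,0]],[0,[-26,0.5,0.8],[0,0,0]],[0,[-26,0.5,0.8],[0,0,0]],[0,[-26,0.5,0.8],[0,0,0]]]'
python3 d.py 508 50 46
```

```text
t: 15.1
ee_pos: [506.8, 50.5, 96.9]
orientation: [-1.21, 1.209, -1.209]
ft_force: [-0.5, 0.5, -0.3]
width: 19.5
[0.05 5.09 0.12] turn [0.001 0.    0.   ] [-0.5  0.5 -0.3] 19.512722133793382
```

```bash
python3 -m jog '[[0,[0,2.5,0.1],[0,0,0]],[0,[0,4.2,0.1],[0,0,0]],[0,[0,4.9,0.1],[0,0,0]],[0,[0,4.9,0.1],[0,0,0]],[0,[0,4.9,0.1],[0,0,0]]]'
python3 d.py 508 50 46
```

```text
t: 15.6
ee_pos: [508.5, 50.4, 48.7]
orientation: [-1.208, 1.21, -1.21]
ft_force: [-0.1, -0.0, -0.6]
width: 19.5
[ 0.04  0.27 -0.05] turn [-0.    -0.001  0.   ] [-0.1 -0.  -0.6] 19.453839901582004
```

```bash
python3 -m jog '[[0,[0,0.1,0],[0,0,0]],[0,[0,0.2,0],[0,0,0]],[0,[0,0.28,0],[0,0,0]],[0,[0,0.28,0],[0,0,0]]]'
python3 d.py 508 50 46
```

```text
t: 16.0
ee_pos: [508.2, 51.3, 45.7]
orientation: [-1.209, 1.209, -1.209]
ft_force: [0.0, 0.2, -0.3]
width: 19.0
[ 0.13 -0.03 -0.02] turn [-0.  0. -0.] [ 0.   0.2 -0.3] 19.029802662794943
```

```bash
python3 -m jog '[[0,[0,0.06,0],[0,0,0]],[0,[0,0.1,0],[0,0,0]],[0,[0,0.1,0],[0,0,0]]]'
python3 d.py 508 50 46
```

```text
t: 16.3
ee_pos: [508.2, 51.3, 44.8]
orientation: [-1.209, 1.209, -1.209]
ft_force: [-0.9, 0.0, 5.7]
width: 19.5
[ 0.13 -0.12 -0.02] turn [-0.  0. -0.] [-0.9  0.   5.7] 19.510913632602655
```

Contact with the tray floor, at about 6 N. I'll release and lift.

```bash
python3 -m jog '[[0.15,[0,0,0],[0,0,0]],[0.35,[0,0,0],[0,0,0]],[0.35,[0,0,0],[0,0,0]],[0.35,[0,-1.5,0],[0,0,0]],[0.35,[0,-4.5,0],[0,0,0]],[0.35,[0,-6,0],[0,0,0]]]'
python3 d.py 516 -294 100
```

```text
t: 16.9
ee_pos: [508.7, 51.2, 105.9]
orientation: [-1.208, 1.208, -1.21]
ft_force: [0.4, 0.1, -0.2]
width: 31.0
[34.52  0.59  0.73] turn [-0.001 -0.    -0.   ] [ 0.4  0.1 -0.2] 30.958503203294125
```

```bash
python3 -m jog '[[0.5,[34.5,0,0.7],[0,0,0]],[0.5,[34.5,0,0.7],[0,0,0]],[0.5,[34.5,0,0.7],[0,0,0]],[0.5,[34.5,0,0.7],[0,0,0]],[0.5,[34.5,0,0.7],[0,0,0]],[0.5,[34.5,0,0.7],[0,0,0]],[0.5,[34.5,0,0.7],[0,0,0]],[0.5,[34.5,3,0.7],[0,0,0]]]'
python3 look.py 5
python3 d.py 516 -294 8
```

```text
t: 17.7
ee_pos: [518.3, -301.0, 77.6]
orientation: [-1.205, 1.203, -1.221]
ft_force: [0.6, -0.4, -0.2]
width: 44.1
scene 0.13969149252648083 0.010691492526480828 66 21.728206074015247 64.06091316698908
top 0.12563879923956192 -0.0033612007604380822 44 22.752704744606508 65.099986441043
[ 512.67350055 -293.94872789   71.57435372]
[0.02 6.36 0.36] turn [ 0.005 -0.003 -0.003] [-0.6 -0.  -0. ] 43.706377823942496
```

View pics/scene5.png

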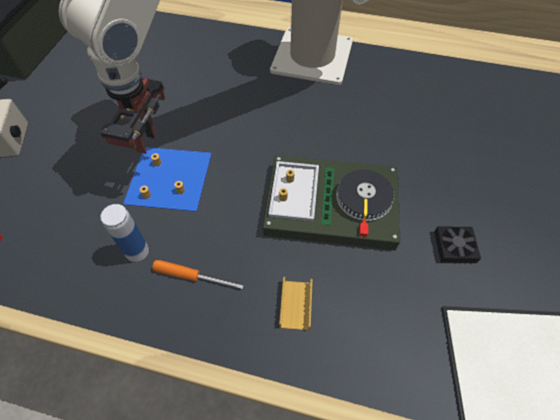

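The first nut stands in the tray at (290,176), next to nut0 at (283,194). Nut B is at (155,159), under the gripper. The mark still faces the pointer.

```bash
python3 -m jog '[[0.5,[0,2,0.3],[0,0,0]],[0.5,[0,4.5,0.3],[0,0,0]],[0.5,[0,6.2,0.3],[0,0,0]],[0.5,[0,6.2,0.3],[0,0,0]],[0.5,[0,6.2,0.3],[0,0,0]],[0,[0,6.2,0.3],[0,0,0]],[0,[0,6.2,0.3],[0,0,0]],[0,[0,6.2,0.3],[0,0,0]]]'
python3 d.py 516 -294 8
python3 -m jog '[[0,[0,0,0],[0,0,0]],[0,[0,0,0],[0,0,0]],[0,[0,0,0],[0,0,0]],[0,[0,-4,0],[0,0,0]],[0,[0,-8.5,0],[0,0,0]],[0,[0,-9.5,0],[0,0,0]]]'
python3 d.py 541 92 100
```

```text
t: 18.6
ee_pos: [518.5, -294.0, 13.4]
orientation: [-1.209, 1.208, -1.21]
ft_force: [0.9, 0.1, 0.6]
width: 23.5
[-0.    0.54 -0.25] turn [-0.001  0.     0.001] [0.9 0.1 0.6] 23.476679139553802
t: 19.2
ee_pos: [520.5, -295.2, 111.9]
orientation: [-1.207, 1.203, -1.215]
ft_force: [0.2, 0.6, -0.1]
width: 19.0
[-38.72   1.07   2.04] turn [-0.006 -0.     0.003] [ 0.2  0.6 -0.1] 18.9625493985941
```

```bash
python3 -m jog '[[0,[-38.8,0.5,2],[0,0,0]],[0,[-38.8,0.5,2],[0,0,0]],[0,[-38.8,0.5,2],[0,0,0]],[0,[-38.8,0.5,2],[0,0,0]],[0,[-38.8,0.5,2],[0,0,0]],[0,[-38.8,0.5,2],[0,0,0]],[0,[-38.8,0.5,2],[0,0,0]],[0,[-38.8,0.5,2],[0,0,0]]]'
python3 -m jog '[[0,[0,0,0],[0,0,0]],[0,[0,0,0],[0,0,0]]]'
python3 d.py 541 92 100;python3 look.py 6
```

```text
t: 20.0
ee_pos: [537.6, 96.8, 102.1]
orientation: [-1.21, 1.209, -1.208]
ft_force: [0.7, -0.1, -0.2]
width: 19.0
t: 20.2
ee_pos: [537.6, 94.8, 102.0]
orientation: [-1.211, 1.208, -1.207]
ft_force: [0.2, -0.5, 0.4]
width: 19.2
[0.28 0.2  0.34] turn [0.001 0.002 0.   ] [ 0.2 -0.5  0.4] 19.243323090133156
scene 0.1393272818434498 0.010327281843449804 67 19.30618566439417 64.06091316698908
top 0.12563879923956192 -0.0033612007604380822 44 22.752704744606508 65.099986441043
[537.74353864  93.32018725 102.19686232]
```

View pics/scene6.png

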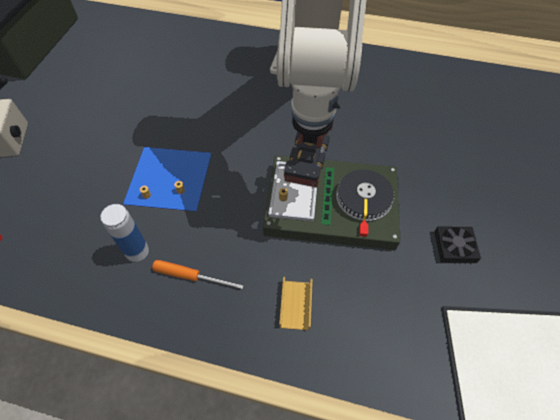

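```bash
python3 -m jog '[[0,[0.2,2.5,0.3],[0,0,0]],[0,[0.2,4.2,0.3],[0,0,0]],[0,[0.2,4.8,0.3],[0,0,0]],[0,[0.2,4.8,0.3],[0,0,0]],[0,[0.2,4.9,0.3],[0,0,0]],[0,[0.2,4.9,0.3],[0,0,0]]]'
python3 d.py 541 92 51
```

```text
t: 20.9
ee_pos: [541.6, 92.0, 54.2]
orientation: [-1.208, 1.209, -1.21]
ft_force: [-0.2, 0.3, -0.3]
width: 19.4
[-0.    0.32 -0.06] turn [-0.001 -0.001 -0.   ] [-0.2  0.3 -0.3] 19.389770546052482
```

```bash
python3 -m jog '[[0,[0,0.15,0],[0,0,0]],[0,[0,0.3,0],[0,0,0]],[0,[0,0.36,0],[0,0,0]],[0,[0,0.36,0],[0,0,0]]]'
python3 d.py 541 92 51
```

```text
t: 21.3
ee_pos: [541.2, 92.3, 50.2]
orientation: [-1.209, 1.209, -1.209]
ft_force: [-0.1, -0.1, 3.8]
width: 18.9
[ 0.03 -0.08 -0.02] turn [-0.  0. -0.] [-0.1 -0.1  3.8] 18.93051844512091
```

Contact. I'll release, lift, and retreat clear to the right and back for a last look.

```bash
python3 -m jog '[[0.15,[0,0,0],[0,0,0]],[0.35,[0,0,0],[0,0,0]],[0.35,[0,0,0],[0,0,0]],[0.35,[0,-2,0],[0,0,0]],[0.35,[0,-6,0],[0,0,0]],[0.35,[0,-10,0],[0,0,0]],[0.35,[0,-13,0],[0,0,0]]]'
python3 -m jog '[[0.35,[20,-2,-7],[0,0,0]],[0.35,[20,-2,-7],[0,0,0]],[0.35,[20,-2,-7],[0,0,0]],[0.35,[20,-2,-7],[0,0,0]],[0.35,[20,-2,-7],[0,0,0]],[0.35,[20,-2,-7],[0,0,0]]]'
python3 look.py 7; python3 - <<'E'
from meas import *
run({n:img(n) for n in("scene","top")})
E
```

```text
t: 22.0
ee_pos: [541.6, 92.3, 182.0]
orientation: [-1.208, 1.208, -1.21]
ft_force: [-0.2, -0.1, 0.3]
width: 30.9
t: 22.6
ee_pos: [470.7, -109.2, 200.1]
orientation: [-1.207, 1.211, -1.212]
ft_force: [0.5, -0.2, 0.4]
width: 30.4
scene 0.1393272818434498 0.010327281843449804 67 19.30618566439417 64.06091316698908
top 0.12563879923956192 -0.0033612007604380822 44 22.752704744606508 65.099986441043
[ 471.38397024 -107.27390804  199.79735311]
scene
 red [363.5 227.9] 90 [603.3 238.2  52. ]
 yel [365.2 207.1] 41 [561.3 232.8  70. ]
 brass [231.6  64.9] 8 z31 [ 137.2 -214.7] z17 [ 120.7 -221.5] z54 [ 164.4 -203.6]
 brass [289.9 173.4] 36 z31 [483.4  45.7] z17 [473.   43.5] z54 [500.6  49.3]
 brass [290.8 178.8] 8 z31 [498.7  51.4] z17 [488.5  49.3] z54 [515.5  54.8]
 brass [179.4 187. ] 58 z31 [ 588.2 -199. ] z17 [ 579.6 -205.5] z54 [ 602.4 -188.4]
 brass [304.2 189.3] 48 z31 [520.9  89.5] z17 [511.1  88. ] z54 [537.   91.8]
 brass [145.  192.1] 63 z31 [ 622.2 -272.2] z17 [ 614.1 -280. ] z54 [ 635.4 -259.4]
 brass [283.2 193.4] 52 z31 [544.8  44.2] z17 [535.4  42. ] z54 [560.2  47.9]
 brass
[... 193 characters left out ...]
 134.2] z17 [795.9 133.5] z54 [808.9 135.3]
top
 red [505.1 144. ] 1597 [ 847.6 -597.4   52. ]
 red [218.1 224.9] 15 [601.8 231.4  52. ]
 brass [255.2 164. ] 663 z31 [784.1 130.7] z17 [787.5 131.5] z54 [778.6 129.3]
 brass [345.2 166.4] 295 z31 [ 780.1 -133.4] z17 [ 783.5 -135.5] z54 [ 774.7 -129.8]
 brass [395.3 223.5] 27 z31 [ 613.3 -277.2] z17 [ 614.8 -281.1] z54 [ 611. -271.]
 brass [370.6 234.3] 20 z31 [ 581.3 -205.2] z17 [ 582.4 -208.2] z54 [ 579.6 -200.2]
 brass [283.6 238.5] 20 z31 [566.5  45.4] z17 [567.4  45.2] z54 [565.   45.6]
 brass [267.9 246.6] 18 z31 [542.8  90. ] z17 [543.4  90.4] z54 [541.7  89.4]
 brass [282.3 258.3] 18 z31 [509.9  48.4] z17 [510.2  48.3] z54 [509.5  48.6]
```

View pics/scene7.png

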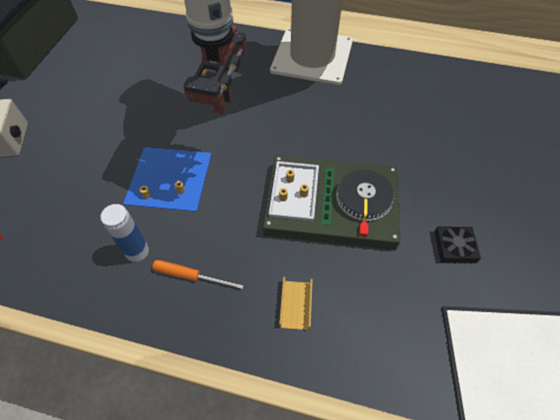

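View pics/top7.png

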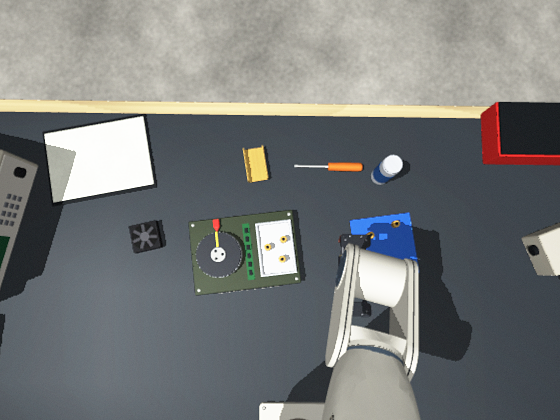

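Three upright nuts stand in the tray, at scene (290,176), (304,190) and (283,194). The two spares are unmoved on the pad, the mark is on the pointer, the bystanders are untouched and the arm is clear. I'm handing the job in.

```bash
python3 -c "
from workcell import ctrl
print(ctrl.close_job(), ctrl.get_obs()['t'])"
```

```text
the job is handed in; nothing more can be done
the job is handed in; nothing more can be done
```

I turned the pulley first, with light fingertip strokes of no more than about 10 N. Then I moved two nuts from the pad to the tray, which now holds three, and handed the job in at about 23 s of the 72 s allowed.

- **Pulley:** the finger slipped by about a third on the strokes, so it took four of them. The last checks put the mark at -0.003 rad from the pointer in the top view and +0.010 rad in the scene view. The two views differ by 0.013 rad, which is about 0.8 mm at the rim.
- **Nuts:** three stand upright in the tray, and the two spares stand unmoved on the pad.
- **Bystanders:** the fan, screwdriver, can and bracket look unmoved in both views, and the arm was clear of everything. No check failed.

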